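# Sound the rack for broken shanks, then seat the drive centre

## Robot

A 6-joint arm with a two-finger parallel gripper is mounted at the origin on a cart in front of the work surface, level with it; the furniture and walls round the work are solid. World frame = base frame: x ahead of the robot, y to its left, z up, the work surface at z = 0. Lengths are in m, angles in rad, forces in N, time in s.
With the tool pointing down it reaches from about 0.225 to 0.875 m from the base axis. Payload 3.4 kg.
Tool frame: the origin (TCP) lies at the very end of the fingers, on their centre line; the grasp point (between the pads) lies behind it (manip.grasp_offset is the z of the grasp point in the tool frame, in m); z points along the fingers, y is the line along which they close (so a half turn about z gives the same grasp; the last joint's range is limited). The gripper opens to 85 mm and grips with 20 to 120 N. Pads are 22 mm wide; open, the fingers measure 114 mm over their backs; the gripper's body (76 mm by 85 mm) begins 54 mm behind the grasp point. The pads swing forward as they close: fully open they stand 13 mm farther back than shut.
Start: joints at [1.121, 0.276, 1.505, -0, 1.361, -0.121], TCP at [0.186, 0.544, 0.231] pointing down, gripper open.
Joint ranges: [-2.89, 2.89], [-0.75, 2.08], [0.22, 2.7], [-1.18, 4.32], [0.11, 2.71], [-2.7, 2.7]. Speed limits (rad/s): [2.57, 2.57, 3.14, 3.14, 3.14, 3.14].

## Interface

Orientations are given as a unit quaternion [w, x, y, z].
In Python, from rig import manip gives the robot as it stands.
- The arm moves only by the shell command python3 -m pendant 'ROWS' [FORCE]. ROWS is JSON, a list of rows, each an object of numbers: "dx", "dy", "dz": the shift along the tool's x, y, z in m; "rx", "ry", "rz": the turn, a rotation vector about the tool's x, y, z in degrees; "hand": the finger opening in m, from 0 to 0.0854. In form: [{"dx": .., "dy": .., "dz": .., "rx": .., "ry": .., "rz": .., "hand": ..}, ...]. A call has 1 to 12 rows; each row shifts and turns the commanded pose from where the row before left it, along the tool's axes as they then stand; what a row does not reach is not made up. A row lasts 1/12 s, in which the tool goes at most 41.7 mm and 7.16 degrees, less where a joint would pass 70% of its speed; a pose out of reach is approached as far as the arm can. A call is refused whole if a number of a shift passes 0.0417 or a number of a turn 7.16, either way. A call with a gripper value outside its range is refused whole. The fingers move at their own pace and stop on an object; FORCE is the grip in N (left out, the last holds). Time passes only in rows, so rows that do not move let the fingers close. It gives the time, the measured TCP pose, the force, the opening and the grip force at its end, in the units of the state.
- manip.get_state(): the state, without advancing time (a new reading comes with each control period).
- manip.get_image(name): name is "scene" or "top" or "wrist"; returns a dict with "frame" (420x560x3 uint8, red, green, blue), "fx", "fy", "cx", "cy" (pixels), "position" and "attitude" of the camera in the world; the wrist camera has in their place "mount" (4x4, takes a point from camera to tool coordinates, whose origin is the TCP and whose axes are the flange's). Camera axes: x right, y up, looking along -z (the intrinsics and any distortion apply to the point x, -y, -z); pixel columns grow to the right and rows downward; lengths in m; the calibration is good to about 2 mm. A picture is of the moment at which its call begins: read the wrist's pose just before it. There is no depth.
- manip.sign_off(): hands the job in; it is judged then, once.
The state is a dict: "clock": time; "qpos": joint angles; "qd": joint speeds; "effort": joint torques, N m; "position": TCP position; "ee_rot": TCP orientation; "contact_force": force on the tool from outside, world axes, zero at the start; "moment": the same for the moment, N m; "width": finger opening in m; "gripper_force": force on a finger pad.
Only numpy, scipy, OpenCV 4.12 (cv2) and the standard library are available. Lean on these libraries where they do the work, as an engineer would, in place of code of your own. Each camera call takes 0.05 s, during which the arm holds its last target. There are 200 camera calls.

## Task

Two of the three wells in the grey rack are blocked by broken shanks jammed out of sight deep down. Before you touch the steel drive centre, gently sound all three wells with the wooden rod, from the right-hand one to the left (as the robot sees them), letting it rest for a moment on whatever it meets, and put the rod back in the wooden holder. Then press the drive centre gently but firmly home in the clear well, where the rod went deepest, until its head sits flush on the rack, and let go; never ram either of them, and leave the wax tin, sanding block and tape measure where they are.

Things in the scene. Friction and masses are not known exactly. Their poses are not given: they have to be found in the camera images.
- rack: fixed grey steel block, 56 x 150 x 100 mm (x, y, z; 86 mm in x over its low foot flanges); origin at the centre of its underside, z up. Three wells stand in a row along its y axis: blind round bores of 16 mm with a 2.5 mm chamfer at the mouth. Two are blocked, one is clear; which one differs each time, and only feeling tells
- well_1 (a point): centre of the mouth of the right-hand well, on the rack's top face, 45 mm to -y of the middle well in the rack's frame. In a clear well a rod stops 78 mm below the mouth, on a stiff sliding seat that holds still under light touch, gives under about 8 N of push, and can go down 10 mm and stay there
- well_2 (a point): centre of the mouth of the middle well, on the rack's top face. In a blocked well a broken shank is jammed fast above the seat: it cannot be removed, and a rod stops on it 56 to 64 mm below the mouth
- well_3 (a point): centre of the mouth of the left-hand well, on the rack's top face, 45 mm to +y of the middle well in the rack's frame
- holder: fixed light wooden block, 70 x 150 x 60 mm, with two upright blind holes of 16 mm, 50 mm deep, 90 mm apart along its y axis; origin at the centre of its underside, z up. The rod and the drive centre stand on the floors of these holes, either way round
- hole_1 (a point): centre of the mouth of the holder's hole on its -y side, on its top face
- hole_2 (a point): centre of the mouth of the holder's hole on its +y side, on its top face
- rod: loose upright wooden sounding rod, 140 mm long, 12 mm thick, with a dark turned knob of 22 mm from 105 to 140 mm up to grip by; origin at the centre of its foot, z up along it. 0.06 to 0.11 kg
- rod_foot: the lower 90 mm of the rod, fixed to it, 12 mm thick with a bevelled end; same origin and axes as the rod
- drive_centre: loose upright steel drive centre: 14 mm shank 84 mm long with a bevelled end, then a 28 mm head from 84 to 118 mm up (point and four spurs to 126 mm) to grip by, whose flat underside seats on the rack; origin at the centre of the shank's lower end, z up along it. Fully home, it has pushed the clear well's seat down by 6 mm. 0.17 to 0.35 kg
- centre_shank: the 84 mm shank of the drive centre, fixed to it; same origin and axes
- wax_tin: round red wax tin, 78 x 78 x 28 mm, bystander; origin at the centre of its underside
- sanding_block: brown sanding block, 66 x 105 x 32 mm, bystander; origin at the centre of its underside
- tape_measure: yellow tape measure, 36 x 74 x 66 mm, bystander; origin at the centre of its underside

How it is judged:
On the way, in this order (a step that is already met when the one before it is completed fails the run):
1. with the drive centre still untouched in the holder, the rod rests on what lies deep in the right-hand well (its foot more than 48 mm below the mouth, touching with over 0.5 N) (horizontal distance between rod_foot and well_1 below 0.008 m and z of rod_foot in the frame of rack below 0.052 m and contact force between rod_foot and anything else above 0.5 N and distance of drive_centre from where it was at the start of the episode below 0.01 m), for 0.1 s.
2. with the drive centre still untouched in the holder, the rod rests on what lies deep in the middle well (its foot more than 48 mm below the mouth, touching with over 0.5 N) (horizontal distance between rod_foot and well_2 below 0.008 m and z of rod_foot in the frame of rack below 0.052 m and contact force between rod_foot and anything else above 0.5 N and distance of drive_centre from where it was at the start of the episode below 0.01 m), for 0.1 s.
3. with the drive centre still untouched in the holder, the rod rests on what lies deep in the left-hand well (its foot more than 48 mm below the mouth, touching with over 0.5 N) (horizontal distance between rod_foot and well_3 below 0.008 m and z of rod_foot in the frame of rack below 0.052 m and contact force between rod_foot and anything else above 0.5 N and distance of drive_centre from where it was at the start of the episode below 0.01 m), for 0.1 s.
4. the rod is back in a hole of the holder, down to within 6 mm of the hole's floor, and released ((horizontal distance between rod_foot and hole_1 below 0.008 m or horizontal distance between rod_foot and hole_2 below 0.008 m) and z of rod_foot in the frame of holder below 0.016 m and contact force between the fingers and rod below 0.1 N), for 0.2 s.
At the end, for the whole second after the job is handed in: The drive centre stands in a well (within 5 mm of its axis at the foot, upright within 0.06 rad), its head within 2.5 mm of the rack's top face; the rod stands in a hole of the holder, within 6 mm of its floor and tilted less than 0.2 rad; both are released and at rest ((horizontal distance between drive_centre and well_1 below 0.005 m or horizontal distance between drive_centre and well_2 below 0.005 m or horizontal distance between drive_centre and well_3 below 0.005 m) and z of drive_centre in the frame of rack below 0.0185 m and angle between drive_centre's own z axis and vertical below 0.06 rad and (horizontal distance between rod_foot and hole_1 below 0.008 m or horizontal distance between rod_foot and hole_2 below 0.008 m) and z of rod_foot in the frame of holder below 0.016 m and angle between rod's own z axis and vertical below 0.2 rad and linear speed of each of drive_centre, rod below 0.02 m/s); the robot touches nothing.
It fails at once if the lower part of the rod pressed against anything with more than 50 N (contact force between rod_foot and anything else above 50 N).
It fails at once if the shank of the drive centre pressed against anything, or the drive centre against the rack, with more than 50 N (contact force between centre_shank and anything else above 50 N or contact force between drive_centre and rack above 50 N).
It fails at once if the wax tin moved more than 20 mm (distance of wax_tin from where it was at the start of the episode above 0.02 m).
It fails at once if the sanding block moved more than 20 mm (distance of sanding_block from where it was at the start of the episode above 0.02 m).
It fails at once if the tape measure moved more than 20 mm (distance of tape_measure from where it was at the start of the episode above 0.02 m).
It also fails if it takes over 72 s, if anything falls off the work surface, if the arm or the gripper's body presses on something with over 40 N, if the wrist force passes 120 N, or if a joint passes its speed limit or range.

## Working session

There is one attempt and no reset: what is moved stays moved. The work goes in short steps, Python scripts to look and compute and a shell command to move; the robot and the scene stay as the last step left them, time stands still between calls to the robot, and variables do not carry over. Pictures are saved under pics/ and viewed, at most 10 in all, crops included, and the job is handed in when it is done.

```bash
ls; mkdir -p pics; cat > h.py <<'E'
import numpy as np, cv2
from rig import manip
from scipy.spatial.transform import Rotation as R
def rot(q): return R.from_quat([q[1],q[2],q[3],q[0]]).as_matrix()
def cam(im,st=None):
    if 'mount' in im:
        T=np.eye(4);T[:3,:3]=rot(st['ee_rot']);T[:3,3]=st['position'];T=T@np.array(im['mount']);return T[:3,:3],T[:3,3]
    a=np.array(im['attitude']); 
    return (a if a.shape==(3,3) else rot(a)),np.array(im['position'])
def px2w(im,u,v,z,st=None):
    Rm,p=cam(im,st); d=Rm@np.array([(u-im['cx'])/im['fx'],-(v-im['cy'])/im['fy'],-1])
    return p+d*(z-p[2])/d[2]
def w2px(im,P,st=None):
    Rm,p=cam(im,st); c=(np.array(P)-p)@Rm
    return np.stack([im['cx']+im['fx']*c[...,0]/-c[...,2],im['cy']-im['fy']*c[...,1]/-c[...,2]],-1)
E
python3 - <<'E'
from h import *
import pickle
s=manip.get_state();print(s,manip.grasp_offset)
for n in("scene","top","wrist"):
    im=manip.get_image(n);pickle.dump((im,s),open(n+'.pkl','wb'))
    print(n,{k:v for k,v in im.items() if k!='frame'})
    cv2.imwrite(f'pics/{n}0.png',im['frame'][:,:,::-1])
E
```

```text
pics
{'clock': 0.0, 'qpos': array([ 1.12107117e+00,  2.76594537e-01,  1.50615622e+00, -4.96837914e-05,
        1.36070302e+00, -1.21004175e-01]), 'qd': array([-0.00075141, -0.00079809, -0.00010169,  0.00134631, -0.00019027,
       -0.00224306]), 'effort': array([-3.45829849e-04, -4.16761100e+01, -2.45811599e+01, -3.13081737e-04,
        1.12637656e-02,  1.91119636e-05]), 'position': array([0.18541499, 0.54371067, 0.23043078]), 'ee_rot': array([-2.38651867e-04,  1.63616272e-01,  9.86523618e-01, -8.99768165e-04]), 'contact_force': array([0.72738346, 0.19302226, 0.13773145]), 'moment': array([ 0.04127779,  0.02265435, -0.03363336]), 'gripper_force': 0.0, 'width': 0.08564069971641022} -0.0187
scene {'fx': 436.24689786899324, 'fy': 436.24689786899324, 'cx': 283.360943120392, 'cy': 207.2830441352606, 'position': array([-0.34462836, -0.12331941,  0.75301283]), 'attitude': array([ 0.74477016,  0.35109897, -0.24831102, -0.51028282])}
top {'fx': 449.03211950113155, 'fy': 449.03211950113155, 'cx': 283.20275549881586, 'cy': 211.3862220676571, 'position': array([0.26238182, 0.16852814, 1.16853243]), 'attitude': array([-0.69796989, -0.06000301,  0.04416174,  0.71224112])}
wrist {'fx': 311.7142063527962, 'fy': 311.7142063527962, 'cx': 273.5995458906324, 'cy': 206.33143206143856, 'mount': array([[-2.67359809e-05,  9.54111369e-01,  2.99451991e-01,
         7.62003988e-02],
       [ 9.99999578e-01, -2.49351726e-04,  8.83765323e-04,
        -9.55533003e-04],
       [ 9.17879413e-04,  2.99451889e-01, -9.54110960e-01,
        -1.42018895e-01],
       [ 0.00000000e+00,  0.00000000e+00,  0.00000000e+00,
         1.00000000e+00]])}
```

View pics/top0.png

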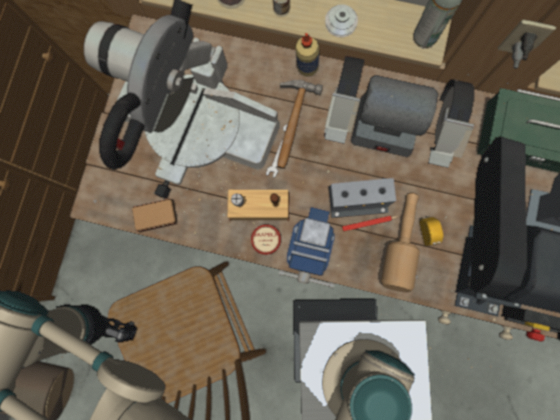

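View pics/scene0.png

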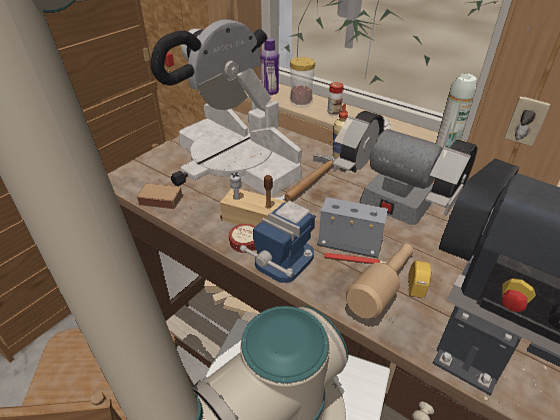

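```bash
python3 - <<'E'
from h import *
import pickle
im,s=pickle.load(open('top.pkl','rb'))
c=im['frame'][165:265,215:415,::-1]
cv2.imwrite('pics/topc.png',cv2.resize(c,None,fx=4,fy=4,interpolation=cv2.INTER_CUBIC))
print(px2w(im,363,196,.1),px2w(im,258,204,.06),px2w(im,276,200,.15),px2w(im,237,200,.13))
E
```

```text
[ 0.45457096 -0.00181489  0.1       ] [0.44739964 0.25471741 0.06      ] [0.44078438 0.20610692 0.15      ] [0.44636633 0.29866924 0.13      ]
```

View pics/topc.png

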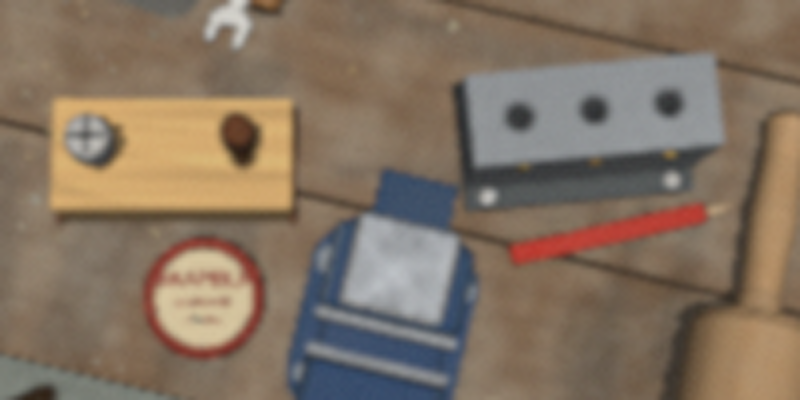

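```bash
python3 - <<'E'
from h import *
import pickle
im,s=pickle.load(open('top.pkl','rb'))
f=lambda x,y,z:px2w(im,215+(x+.5)/4-.5,165+(y+.5)/4-.5,z).round(4)
w=[f(520,117,.1),f(595,110,.1),f(669,102,.1)];print('wells',w,np.linalg.norm(w[0]-w[2]))
for p in((470,75),(714,55),(724,145),(472,165)):print('rack',f(*p,.1))
for p in((52,98),(293,98),(297,212),(52,212)):print('hold',f(*p,.06))
print('dc',f(90,137,.128),'rod',f(240,131,.15),'tin',f(205,298,.028),'vise',f(420,190,.1),f(300,370,.1))
print(rot(s['ee_rot']).round(3))
E
```

```text
wells [array([0.4608, 0.0421, 0.1   ]), array([ 0.464 , -0.0031,  0.1   ]), array([ 0.4679, -0.0478,  0.1   ])] 0.09017993124858768
rack [0.4873 0.0713 0.1   ]
rack [ 0.4962 -0.0763  0.1   ]
rack [ 0.4409 -0.0793  0.1   ]
rack [0.4321 0.072  0.1   ]
hold [0.4871 0.3311 0.06  ]
hold [0.4836 0.1791 0.06  ]
hold [0.4113 0.1781 0.06  ]
hold [0.4146 0.3311 0.06  ]
dc [0.4494 0.2986 0.128 ] rod [0.447  0.2092 0.15  ] tin [0.3616 0.238  0.028 ] vise [0.4176 0.1036 0.1   ] [0.3115 0.1779 0.1   ]
[[-0.946  0.323 -0.001]
 [ 0.323  0.946 -0.002]
 [ 0.    -0.002 -1.   ]]
```

```bash
python3 -m pendant '[{"rz":-6.3},{"rz":-6.3},{"rz":-6.2},{"dy":-0.037},{"dy":-0.037},{"dy":-0.037},{"dy":-0.037},{"dy":-0.037},{"dy":-0.037},{"dy":-0.037},{"dy":-0.037},{"dy":-0.037}]' 60; python3 -m pendant '[{"dx":-0.03},{"dx":-0.03},{"dx":-0.03},{"dx":-0.03},{"dx":-0.03},{"dx":-0.03},{"dx":-0.03},{"dx":-0.03},{"dx":-0.02},{},{}]'
cat > look.py <<'E'
from h import *
import sys,pickle
s=manip.get_state();im=manip.get_image('wrist');n=sys.argv[1];pickle.dump((im,s),open(n+'.pkl','wb'))
cv2.imwrite(f'pics/{n}.png',im['frame'][:,:,::-1]); print(s['position'],rot(s['ee_rot']).round(4).tolist(),s['contact_force'],s['clock'])
E
python3 look.py w1
```

```text
[0.1854733  0.54383696 0.23062797] [[-0.9464, 0.3229, -0.0006], [0.3229, 0.9464, -0.0013], [0.0002, -0.0014, -1.0]] [0.17278775 0.14501422 1.11561649] 0.15invalid input
invalid input
```

View pics/w1.png

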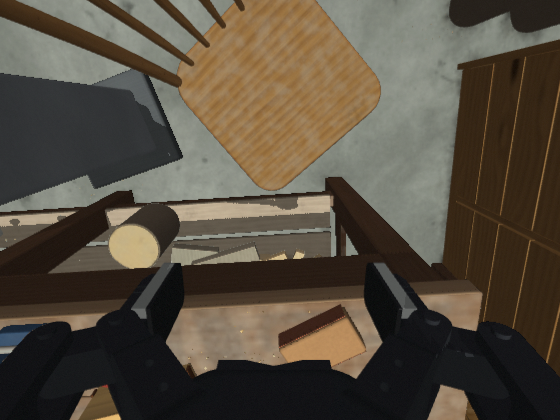

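That picture shows only the start position: the move was refused and I'm still over the sanding block at (320,340). Every key is probably required in each row.

```bash
python3 -m pendant '[{"dx":0,"dy":0,"dz":0,"rx":0,"ry":0,"rz":-6.3,"hand":0.085},{"dx":0,"dy":0,"dz":0,"rx":0,"ry":0,"rz":-6.3,"hand":0.085},{"dx":0,"dy":0,"dz":0,"rx":0,"ry":0,"rz":-6.2,"hand":0.085},{"dx":0,"dy":-0.037,"dz":0,"rx":0,"ry":0,"rz":0,"hand":0.085},{"dx":0,"dy":-0.037,"dz":0,"rx":0,"ry":0,"rz":0,"hand":0.085},{"dx":0,"dy":-0.037,"dz":0,"rx":0,"ry":0,"rz":0,"hand":0.085},{"dx":0,"dy":-0.037,"dz":0,"rx":0,"ry":0,"rz":0,"hand":0.085},{"dx":0,"dy":-0.037,"dz":0,"rx":0,"ry":0,"rz":0,"hand":0.085},{"dx":0,"dy":-0.037,"dz":0,"rx":0,"ry":0,"rz":0,"hand":0.085},{"dx":0,"dy":-0.037,"dz":0,"rx":0,"ry":0,"rz":0,"hand":0.085},{"dx":0,"dy":-0.037,"dz":0,"rx":0,"ry":0,"rz":0,"hand":0.085},{"dx":0,"dy":-0.037,"dz":0,"rx":0,"ry":0,"rz":0,"hand":0.085}]' 60
```

```text
clock: 1.2
position: [0.1847, 0.2096, 0.2311]
ee_rot: [0.0, -0.001, 1.0, -0.0]
contact_force: [1.5, -0.4, 0.3]
width: 0.0848
gripper_force: 0.0
```

```bash
python3 -m pendant '[{"dx":-0.03},{"dx":-0.03},{"dx":-0.03},{"dx":-0.03},{"dx":-0.03},{"dx":-0.03},{"dx":-0.03},{"dx":-0.03},{"dx":-0.02},{"dx":0}]'
```

```text
invalid input
```

```bash
python3 -m pendant '[{"dx":-0.03,"dy":0,"dz":0,"rx":0,"ry":0,"rz":0,"hand":0.085},{"dx":-0.03,"dy":0,"dz":0,"rx":0,"ry":0,"rz":0,"hand":0.085},{"dx":-0.03,"dy":0,"dz":0,"rx":0,"ry":0,"rz":0,"hand":0.085},{"dx":-0.03,"dy":0,"dz":0,"rx":0,"ry":0,"rz":0,"hand":0.085},{"dx":-0.03,"dy":0,"dz":0,"rx":0,"ry":0,"rz":0,"hand":0.085},{"dx":-0.03,"dy":0,"dz":0,"rx":0,"ry":0,"rz":0,"hand":0.085},{"dx":-0.03,"dy":0,"dz":0,"rx":0,"ry":0,"rz":0,"hand":0.085},{"dx":-0.03,"dy":0,"dz":0,"rx":0,"ry":0,"rz":0,"hand":0.085},{"dx":-0.022,"dy":0,"dz":0,"rx":0,"ry":0,"rz":0,"hand":0.085},{"dx":0,"dy":0,"dz":0,"rx":0,"ry":0,"rz":0,"hand":0.085},{"dx":0,"dy":0,"dz":0,"rx":0,"ry":0,"rz":0,"hand":0.085}]'; python3 look.py w2
```

```text
clock: 2.12
position: [0.448, 0.2108, 0.2306]
ee_rot: [-0.001, 0.001, 1.0, -0.0]
contact_force: [-0.3, 0.3, 0.4]
width: 0.0848
gripper_force: 0.0
[0.44800523 0.21083398 0.23062979] [[-1.0, 0.0017, -0.0016], [0.0017, 1.0, -0.0003], [0.0016, -0.0003, -1.0]] [-0.28979768  0.29603308  0.36762518] 2.1167
```

View pics/w2.png

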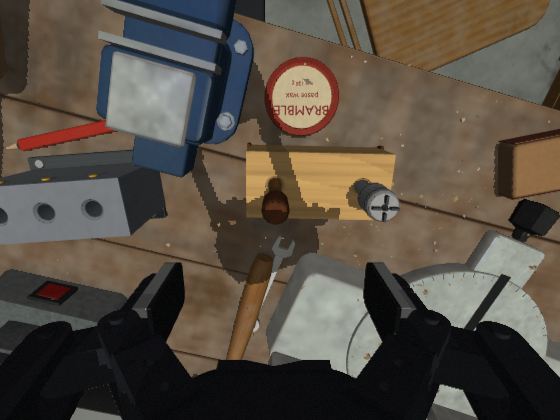

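```bash
python3 - <<'E'
from h import *
import pickle
im,s=pickle.load(open('w2.pkl','rb'))
f=lambda x,y,z:px2w(im,x,y,z,s).round(4)
print('rod',f(276,211,.15),'dc',f(383,207,.128),'wells',f(93,208.5,.1),f(44,212.5,.1))
for p in((247,150),(395,155),(392,221),(247,218)):print('hold',f(*p,.06))
print('pred rod',w2px(im,[.447,.2092,.15],s),'dc',w2px(im,[.4494,.2986,.128],s),'w3',w2px(im,[.4608,.0421,.1],s))
g=cv2.resize(im['frame'][130:240,230:410,::-1],None,fx=4,fy=4,interpolation=cv2.INTER_CUBIC);cv2.imwrite('pics/w2c.png',g)
E
```

```text
rod [0.4448 0.2114 0.15  ] dc [0.4487 0.2996 0.128 ] wells [0.4586 0.0435 0.1   ] [ 0.4624 -0.0024  0.1   ]
hold [0.4105 0.1831 0.06  ]
hold [0.4157 0.3309 0.06  ]
hold [0.4858 0.3357 0.06  ]
hold [0.4822 0.1812 0.06  ]
pred rod [273.07494625 213.7269985 ] dc [381.72163907 207.78628   ] w3 [ 91.87585079 210.78056348]
```

View pics/w2c.png

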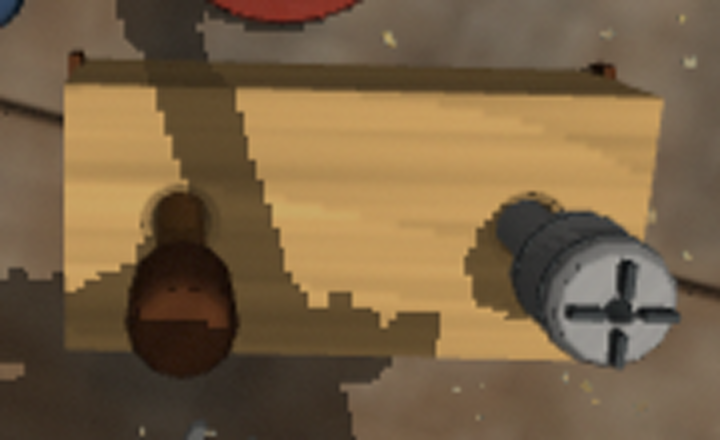

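The wrist view shows the rod knob at (276,211), the drive centre at (383,207), and two wells at (93,208) and (44,212). These agree with the top view to about 2 mm. Next I'll lower onto the knob and grasp it.

```bash
python3 -m pendant '[{"dx":0.002,"dy":-0.001,"dz":0.02,"rx":0,"ry":0,"rz":0,"hand":0.085},{"dx":0,"dy":0,"dz":0.02,"rx":0,"ry":0,"rz":0,"hand":0.085},{"dx":0,"dy":0,"dz":0.02,"rx":0,"ry":0,"rz":0,"hand":0.085},{"dx":0,"dy":0,"dz":0.02,"rx":0,"ry":0,"rz":0,"hand":0.085},{"dx":0,"dy":0,"dz":0.02,"rx":0,"ry":0,"rz":0,"hand":0.07},{"dx":0,"dy":0,"dz":0.016,"rx":0,"ry":0,"rz":0,"hand":0.05},{"dx":0,"dy":0,"dz":0,"rx":0,"ry":0,"rz":0,"hand":0.03},{"dx":0,"dy":0,"dz":0,"rx":0,"ry":0,"rz":0,"hand":0.01},{"dx":0,"dy":0,"dz":0,"rx":0,"ry":0,"rz":0,"hand":0.01},{"dx":0,"dy":0,"dz":0,"rx":0,"ry":0,"rz":0,"hand":0.01},{"dx":0,"dy":0,"dz":0,"rx":0,"ry":0,"rz":0,"hand":0.01},{"dx":0,"dy":0,"dz":0,"rx":0,"ry":0,"rz":0,"hand":0.01}]' 40
```

```text
clock: 3.17
position: [0.4464, 0.2105, 0.1167]
ee_rot: [0.001, 0.0, 1.0, 0.001]
contact_force: [-0.0, -0.1, 4.6]
width: 0.0208
gripper_force: 39.5
```

```bash
python3 -m pendant '[{"dx":0,"dy":0,"dz":-0.015,"rx":0,"ry":0,"rz":0,"hand":0.01},{"dx":0,"dy":0,"dz":-0.025,"rx":0,"ry":0,"rz":0,"hand":0.01},{"dx":0,"dy":0,"dz":-0.03,"rx":0,"ry":0,"rz":0,"hand":0.01},{"dx":0,"dy":0,"dz":-0.035,"rx":0,"ry":0,"rz":0,"hand":0.01},{"dx":0,"dy":0,"dz":-0.03,"rx":0,"ry":0,"rz":0,"hand":0.01},{"dx":0,"dy":0,"dz":0,"rx":0,"ry":0,"rz":0,"hand":0.01}]'
python3 -m pendant '[{"dx":-0.0025,"dy":-0.026,"dz":0,"rx":0,"ry":0,"rz":0,"hand":0.01},{"dx":-0.0025,"dy":-0.026,"dz":0,"rx":0,"ry":0,"rz":0,"hand":0.01},{"dx":-0.0025,"dy":-0.026,"dz":0,"rx":0,"ry":0,"rz":0,"hand":0.01},{"dx":-0.0025,"dy":-0.026,"dz":0,"rx":0,"ry":0,"rz":0,"hand":0.01},{"dx":-0.0025,"dy":-0.026,"dz":0,"rx":0,"ry":0,"rz":0,"hand":0.01},{"dx":-0.002,"dy":-0.026,"dz":0,"rx":0,"ry":0,"rz":0,"hand":0.01},{"dx":-0.002,"dy":-0.026,"dz":0,"rx":0,"ry":0,"rz":0,"hand":0.01},{"dx":-0.002,"dy":-0.026,"dz":0,"rx":0,"ry":0,"rz":0,"hand":0.01},{"dx":-0.002,"dy":-0.026,"dz":0,"rx":0,"ry":0,"rz":0,"hand":0.01},{"dx":0,"dy":-0.0244,"dz":0,"rx":0,"ry":0,"rz":0,"hand":0.01},{"dx":0,"dy":0,"dz":0,"rx":0,"ry":0,"rz":0,"hand":0.01},{"dx":0,"dy":0,"dz":0,"rx":0,"ry":0,"rz":0,"hand":0.01}]'; python3 look.py w3
```

```text
clock: 3.67
position: [0.449, 0.2111, 0.2569]
ee_rot: [0.006, 0.0, 1.0, 0.002]
contact_force: [1.1, 1.0, -0.3]
width: 0.0207
gripper_force: 39.3
clock: 4.67
position: [0.4654, -0.0492, 0.2497]
ee_rot: [-0.001, 0.002, 1.0, 0.0]
contact_force: [-0.0, -0.4, -1.1]
width: 0.0201
gripper_force: 39.4
[ 0.46539364 -0.04916944  0.24972827] [[-1.0, 0.0034, -0.001], [0.0034, 1.0, 0.0007], [0.001, 0.0007, -1.0]] [-0.00234762 -0.38979566 -1.06727626] 4.6667
```

View pics/w3.png

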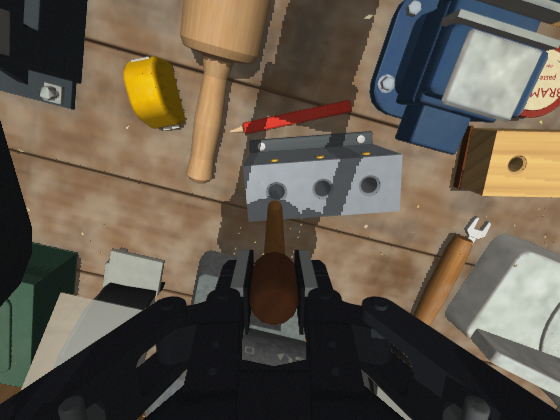

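```bash
python3 - <<'E'
from h import *
import pickle
im,s=pickle.load(open('w3.pkl','rb'))
f=lambda x,y,z:px2w(im,x,y,z,s).round(4)
print('wells',f(277,191,.1),f(323,188,.1),f(370,184.5,.1),'hole1',f(516,163.5,.06))
p=s['position']
print('foot pred px',w2px(im,[p[0],p[1],.143],s),'front edge',w2px(im,[p[0]-.006,p[1],.143],s),'sides',w2px(im,[p[0],p[1]-.006,.143],s)[0],w2px(im,[p[0],p[1]+.006,.143],s)[0],'knob bottom',w2px(im,[p[0],p[1],.248],s))
hsv=cv2.cvtColor(im['frame'],cv2.COLOR_RGB2HSV)
for r in range(196,250,4):
    h=hsv[r,255:300];m=np.where((h[:,1]>90))[0]+255
    print(r,(m.min(),m.max(),len(m)) if len(m) else None)
g=cv2.cvtColor(im['frame'],cv2.COLOR_RGB2GRAY)
print(g[180:204:1,260:296:2])
E
```

```text
wells [ 0.4647 -0.047   0.1   ] [ 0.4618 -0.0027  0.1   ] [0.4585 0.0422 0.1   ] hole1 [0.4456 0.2089 0.06  ]
foot pred px [274.9948025  204.78103122] front edge [274.97953185 197.86424498] sides 267.809435301654 282.18052793466876 knob bottom [275.85688865 264.7886367 ]
196 None
200 (np.int64(275), np.int64(275), 1)
204 (np.int64(269), np.int64(280), 12)
208 (np.int64(268), np.int64(281), 14)
212 (np.int64(268), np.int64(281), 14)
216 (np.int64(267), np.int64(282), 16)
220 (np.int64(267), np.int64(299), 33)
224 (np.int64(255), np.int64(292), 32)
228 (np.int64(260), np.int64(289), 22)
232 (np.int64(256), np.int64(283), 20)
236 (np.int64(259), np.int64(283), 20)
240 (np.int64(255), np.int64(293), 23)
244 (np.int64(264), np.int64(299), 28)
248 (np.int64(264), np.int64(292), 25)
[[171 171 171 170 167 166 166 169 171 170 170 171 170 171 171 169 170 171]
 [171 171 171 169 167 167 167 164 160 165 173 173 173 172 170 170 171 171]
 [171 174 172 170 168 167 161 137  95 124 163 170 171 172 171 170 170 171]
 [172 174 172 170 168 156 113 108 103 107 112 158 171 173 172 170 170 172]
 [170 174 171
[... 787 characters left out ...]
111 132 168 167 165 165]
 [165 166 166 146 126  60  57  59  59  59  67  61 130 142 168 165 165 164]
 [164 166 166 155  77  59  56  59  59  58  66  69 132 151 168 166 164 163]
 [163 164 165 156  84  71  57  58  59  59  68 104 134 159 168 166 164 164]
 [153 153 155  93  78  78  68  60  59  60  95 136 138 168 167 166 163 164]
 [ 82  82  82  82  79  79  79  66  67  70 127 130 142 166 168 165 164 166]
 [ 81  82  81  81  84  80  77  68  72  78  79  78  82 163 169 166 165 164]
 [ 81  82  82  82  81  78  54  56  58  63  79  81  83 152 157 165 165 166]
 [ 83  82  82  81  80  50  52  57  59  59  76  83  83  82  83 158 165 164]
 [ 84  82  82  81  71  48  53  57  58  59  60  82  83  83  84 149 163 164]]
```

The rod foot shows at columns 268–282, row 200, so it hangs true at the TCP xy. The right-hand well is at (276,191), so I need about +2 mm in y. Then I'll descend gently.

```bash
python3 -m pendant '[{"dx":0,"dy":0.002,"dz":0.015,"rx":0,"ry":0,"rz":0,"hand":0.01},{"dx":0,"dy":0,"dz":0.015,"rx":0,"ry":0,"rz":0,"hand":0.01},{"dx":0,"dy":0,"dz":0.005,"rx":0,"ry":0,"rz":0,"hand":0.01},{"dx":0,"dy":0,"dz":0.003,"rx":0,"ry":0,"rz":0,"hand":0.01},{"dx":0,"dy":0,"dz":0.003,"rx":0,"ry":0,"rz":0,"hand":0.01},{"dx":0,"dy":0,"dz":0.003,"rx":0,"ry":0,"rz":0,"hand":0.01},{"dx":0,"dy":0,"dz":0.003,"rx":0,"ry":0,"rz":0,"hand":0.01},{"dx":0,"dy":0,"dz":0.003,"rx":0,"ry":0,"rz":0,"hand":0.01},{"dx":0,"dy":0,"dz":0,"rx":0,"ry":0,"rz":0,"hand":0.01}]'
```

```text
clock: 5.47
position: [0.4656, -0.0463, 0.1999]
ee_rot: [-0.0, 0.0, 1.0, 0.0]
contact_force: [0.0, -0.2, -1.3]
width: 0.0208
gripper_force: 39.4
```

```bash
python3 -m pendant '[{"dx":0,"dy":0,"dz":0.005,"rx":0,"ry":0,"rz":0,"hand":0.01},{"dx":0,"dy":0,"dz":0.005,"rx":0,"ry":0,"rz":0,"hand":0.01},{"dx":0,"dy":0,"dz":0.005,"rx":0,"ry":0,"rz":0,"hand":0.01},{"dx":0,"dy":0,"dz":0.005,"rx":0,"ry":0,"rz":0,"hand":0.01},{"dx":0,"dy":0,"dz":0.005,"rx":0,"ry":0,"rz":0,"hand":0.01},{"dx":0,"dy":0,"dz":0.005,"rx":0,"ry":0,"rz":0,"hand":0.01},{"dx":0,"dy":0,"dz":0.005,"rx":0,"ry":0,"rz":0,"hand":0.01},{"dx":0,"dy":0,"dz":0,"rx":0,"ry":0,"rz":0,"hand":0.01}]'
```

```text
clock: 6.13
position: [0.465, -0.0462, 0.1641]
ee_rot: [-0.001, 0.0, 1.0, 0.0]
contact_force: [-0.4, -0.3, -1.8]
width: 0.0208
gripper_force: 39.4
```

```bash
python3 -m pendant '[{"dx":0,"dy":0,"dz":0.003,"rx":0,"ry":0,"rz":0,"hand":0.01},{"dx":0,"dy":0,"dz":0.003,"rx":0,"ry":0,"rz":0,"hand":0.01},{"dx":0,"dy":0,"dz":0.002,"rx":0,"ry":0,"rz":0,"hand":0.01},{"dx":0,"dy":0,"dz":0.001,"rx":0,"ry":0,"rz":0,"hand":0.01},{"dx":0,"dy":0,"dz":0.001,"rx":0,"ry":0,"rz":0,"hand":0.01},{"dx":0,"dy":0,"dz":0,"rx":0,"ry":0,"rz":0,"hand":0.01}]'
```

```text
clock: 6.63
position: [0.4658, -0.0463, 0.1552]
ee_rot: [-0.0, 0.0, 1.0, 0.0]
contact_force: [0.8, 0.2, -1.2]
width: 0.0203
gripper_force: 39.5
```

```bash
python3 -m pendant '[{"dx":0,"dy":0,"dz":0.001,"rx":0,"ry":0,"rz":0,"hand":0.01},{"dx":0,"dy":0,"dz":0.001,"rx":0,"ry":0,"rz":0,"hand":0.01},{"dx":0,"dy":0,"dz":0.001,"rx":0,"ry":0,"rz":0,"hand":0.01},{"dx":0,"dy":0,"dz":0.001,"rx":0,"ry":0,"rz":0,"hand":0.01},{"dx":0,"dy":0,"dz":0,"rx":0,"ry":0,"rz":0,"hand":0.01}]'
```

```text
clock: 7.05
position: [0.4656, -0.0463, 0.1511]
ee_rot: [-0.0, 0.0, 1.0, 0.0]
contact_force: [-0.8, -0.8, -0.3]
width: 0.0207
gripper_force: 39.5
```

```bash
python3 -m pendant '[{"dx":0,"dy":0,"dz":0.001,"rx":0,"ry":0,"rz":0,"hand":0.01},{"dx":0,"dy":0,"dz":0.001,"rx":0,"ry":0,"rz":0,"hand":0.01},{"dx":0,"dy":0,"dz":0,"rx":0,"ry":0,"rz":0,"hand":0.01}]'
```

```text
clock: 7.3
position: [0.4656, -0.0463, 0.1491]
ee_rot: [-0.0, 0.0, 1.0, 0.0]
contact_force: [-0.0, -1.3, -1.2]
width: 0.0206
gripper_force: 39.5
```

```bash
python3 -m pendant '[{"dx":0,"dy":0,"dz":0.001,"rx":0,"ry":0,"rz":0,"hand":0.01},{"dx":0,"dy":0,"dz":0.001,"rx":0,"ry":0,"rz":0,"hand":0.01},{"dx":0,"dy":0,"dz":0,"rx":0,"ry":0,"rz":0,"hand":0.01}]'
```

```text
clock: 7.55
position: [0.4656, -0.0463, 0.1471]
ee_rot: [-0.0, 0.0, 1.0, 0.0]
contact_force: [-0.7, -0.8, -1.2]
width: 0.0205
gripper_force: 39.5
```

```bash
python3 -m pendant '[{"dx":0,"dy":0,"dz":0.001,"rx":0,"ry":0,"rz":0,"hand":0.01},{"dx":0,"dy":0,"dz":0.001,"rx":0,"ry":0,"rz":0,"hand":0.01},{"dx":0,"dy":0,"dz":0,"rx":0,"ry":0,"rz":0,"hand":0.01}]'
```

```text
clock: 7.8
position: [0.4656, -0.0463, 0.1451]
ee_rot: [-0.0, 0.0, 1.0, 0.0]
contact_force: [0.3, 0.7, -1.2]
width: 0.0209
gripper_force: 39.5
```

```bash
python3 -m pendant '[{"dx":0,"dy":0,"dz":0.001,"rx":0,"ry":0,"rz":0,"hand":0.01},{"dx":0,"dy":0,"dz":0.001,"rx":0,"ry":0,"rz":0,"hand":0.01},{"dx":0,"dy":0,"dz":0,"rx":0,"ry":0,"rz":0,"hand":0.01}]'
```

```text
clock: 8.05
position: [0.4656, -0.0463, 0.1431]
ee_rot: [-0.0, 0.0, 1.0, 0.0]
contact_force: [-0.3, -0.1, -0.2]
width: 0.0206
gripper_force: 39.5
```

```bash
python3 -m pendant '[{"dx":0,"dy":0,"dz":0.001,"rx":0,"ry":0,"rz":0,"hand":0.01},{"dx":0,"dy":0,"dz":0.001,"rx":0,"ry":0,"rz":0,"hand":0.01},{"dx":0,"dy":0,"dz":0,"rx":0,"ry":0,"rz":0,"hand":0.01}]'
```

```text
clock: 8.3
position: [0.4668, -0.0465, 0.1426]
ee_rot: [0.001, 0.0, 1.0, -0.0]
contact_force: [-0.5, -0.3, 7.0]
width: 0.0207
gripper_force: 40.3
```

```bash
python3 -m pendant '[{"dx":0,"dy":0,"dz":0.001,"rx":0,"ry":0,"rz":0,"hand":0.01},{"dx":0,"dy":0,"dz":0.001,"rx":0,"ry":0,"rz":0,"hand":0.01},{"dx":0,"dy":0,"dz":0,"rx":0,"ry":0,"rz":0,"hand":0.01}]'
```

```text
clock: 8.55
position: [0.4679, -0.0467, 0.1424]
ee_rot: [0.003, 0.0, 1.0, -0.0]
contact_force: [-1.8, 0.6, 17.5]
width: 0.0207
gripper_force: 41.4
```

The right-hand well is blocked: a firm stop with TCP z 0.1425, about 64 mm deep. On to the middle well.

```bash
python3 -m pendant '[{"dx":0,"dy":0,"dz":-0.005,"rx":0,"ry":0,"rz":0,"hand":0.01},{"dx":0,"dy":0,"dz":-0.02,"rx":0,"ry":0,"rz":0,"hand":0.01},{"dx":0,"dy":0,"dz":-0.02,"rx":0,"ry":0,"rz":0,"hand":0.01},{"dx":0,"dy":0,"dz":-0.02,"rx":0,"ry":0,"rz":0,"hand":0.01},{"dx":0,"dy":0,"dz":-0.02,"rx":0,"ry":0,"rz":0,"hand":0.01},{"dx":0,"dy":0,"dz":0,"rx":0,"ry":0,"rz":0,"hand":0.01},{"dx":0.001,"dy":0.015,"dz":0,"rx":0,"ry":0,"rz":0,"hand":0.01},{"dx":0.001,"dy":0.015,"dz":0,"rx":0,"ry":0,"rz":0,"hand":0.01},{"dx":0.001,"dy":0.014,"dz":0,"rx":0,"ry":0,"rz":0,"hand":0.01},{"dx":0,"dy":0,"dz":0,"rx":0,"ry":0,"rz":0,"hand":0.01},{"dx":0,"dy":0,"dz":0,"rx":0,"ry":0,"rz":0,"hand":0.01}]'; python3 look.py w4; python3 - <<'E'
from h import *
import pickle
im,s=pickle.load(open('w4.pkl','rb'))
p=s['position'];u=w2px(im,[[p[0],p[1],p[2]-.1067],[.462,-.0027,.1],[.4585,.0422,.1]],s).round(1);print(u)
c,r=u[0].astype(int)
cv2.imwrite('pics/w4c.png',cv2.resize(im['frame'][r-50:r+50,c-60:c+90,::-1],None,fx=5,fy=5,interpolation=cv2.INTER_CUBIC));print(c-60,r-50)
E
```

```text
clock: 9.47
position: [0.4623, -0.0021, 0.2235]
ee_rot: [-0.001, -0.0, 1.0, -0.0]
contact_force: [-0.1, -0.6, 0.5]
width: 0.0205
gripper_force: 39.6
[ 0.46233233 -0.0020956   0.22346773] [[-1.0, -0.0008, -0.0012], [-0.0008, 1.0, -0.0002], [0.0012, -0.0002, -1.0]] [-0.05939366 -0.55448961  0.47586548] 9.4667
[[275.1 204.8]
 [274.4 198.9]
 [325.2 195.1]]
215 154
```

View pics/w4c.png

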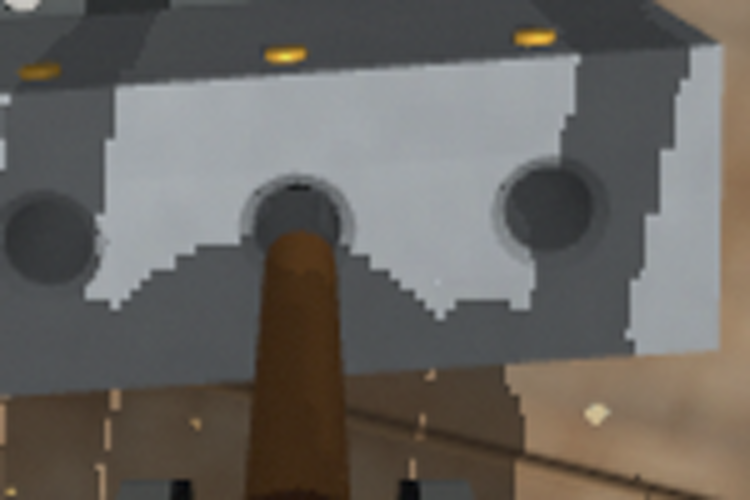

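The foot is centred over the middle well, with the mouth at (298,230) in the crop. Descending.

```bash
python3 -m pendant '[{"dx":0,"dy":0,"dz":0.01,"rx":0,"ry":0,"rz":0,"hand":0.01},{"dx":0,"dy":0,"dz":0.005,"rx":0,"ry":0,"rz":0,"hand":0.01},{"dx":0,"dy":0,"dz":0.003,"rx":0,"ry":0,"rz":0,"hand":0.01},{"dx":0,"dy":0,"dz":0.003,"rx":0,"ry":0,"rz":0,"hand":0.01},{"dx":0,"dy":0,"dz":0.003,"rx":0,"ry":0,"rz":0,"hand":0.01},{"dx":0,"dy":0,"dz":0.003,"rx":0,"ry":0,"rz":0,"hand":0.01},{"dx":0,"dy":0,"dz":0,"rx":0,"ry":0,"rz":0,"hand":0.01}]'
```

```text
clock: 10.1
position: [0.4625, -0.0024, 0.1967]
ee_rot: [-0.001, 0.0, 1.0, 0.0]
contact_force: [-0.2, -0.1, -1.1]
width: 0.0206
gripper_force: 39.6
```

```bash
python3 -m pendant '[{"dx":0,"dy":0,"dz":0.006,"rx":0,"ry":0,"rz":0,"hand":0.01},{"dx":0,"dy":0,"dz":0.006,"rx":0,"ry":0,"rz":0,"hand":0.01},{"dx":0,"dy":0,"dz":0.006,"rx":0,"ry":0,"rz":0,"hand":0.01},{"dx":0,"dy":0,"dz":0.006,"rx":0,"ry":0,"rz":0,"hand":0.01},{"dx":0,"dy":0,"dz":0.006,"rx":0,"ry":0,"rz":0,"hand":0.01},{"dx":0,"dy":0,"dz":0.005,"rx":0,"ry":0,"rz":0,"hand":0.01},{"dx":0,"dy":0,"dz":0.003,"rx":0,"ry":0,"rz":0,"hand":0.01},{"dx":0,"dy":0,"dz":0.003,"rx":0,"ry":0,"rz":0,"hand":0.01},{"dx":0,"dy":0,"dz":0,"rx":0,"ry":0,"rz":0,"hand":0.01}]'
```

```text
clock: 10.85
position: [0.4625, -0.0023, 0.1557]
ee_rot: [-0.001, 0.0, 1.0, 0.0]
contact_force: [-0.1, -0.4, -0.9]
width: 0.0206
gripper_force: 39.6
```

```bash
python3 -m pendant '[{"dx":0,"dy":0,"dz":0.001,"rx":0,"ry":0,"rz":0,"hand":0.01},{"dx":0,"dy":0,"dz":0.001,"rx":0,"ry":0,"rz":0,"hand":0.01},{"dx":0,"dy":0,"dz":0.001,"rx":0,"ry":0,"rz":0,"hand":0.01},{"dx":0,"dy":0,"dz":0.001,"rx":0,"ry":0,"rz":0,"hand":0.01},{"dx":0,"dy":0,"dz":0.001,"rx":0,"ry":0,"rz":0,"hand":0.01},{"dx":0,"dy":0,"dz":0,"rx":0,"ry":0,"rz":0,"hand":0.01}]'
```

```text
clock: 11.35
position: [0.4627, -0.0023, 0.1512]
ee_rot: [-0.0, 0.0, 1.0, 0.0]
contact_force: [-0.2, -0.5, -1.9]
width: 0.021
gripper_force: 39.6
```

```bash
python3 -m pendant '[{"dx":0,"dy":0,"dz":0.001,"rx":0,"ry":0,"rz":0,"hand":0.01},{"dx":0,"dy":0,"dz":0.001,"rx":0,"ry":0,"rz":0,"hand":0.01},{"dx":0,"dy":0,"dz":0,"rx":0,"ry":0,"rz":0,"hand":0.01}]'
```

```text
clock: 11.6
position: [0.4638, -0.0025, 0.1506]
ee_rot: [0.001, 0.0, 1.0, -0.0]
contact_force: [-1.8, 0.2, 6.3]
width: 0.0207
gripper_force: 40.3
```

```bash
python3 -m pendant '[{"dx":0,"dy":0,"dz":0,"rx":0,"ry":0,"rz":0,"hand":0.01},{"dx":0,"dy":0,"dz":0,"rx":0,"ry":0,"rz":0,"hand":0.01},{"dx":0,"dy":0,"dz":-0.004,"rx":0,"ry":0,"rz":0,"hand":0.01},{"dx":0,"dy":0,"dz":-0.02,"rx":0,"ry":0,"rz":0,"hand":0.01},{"dx":0,"dy":0,"dz":-0.025,"rx":0,"ry":0,"rz":0,"hand":0.01},{"dx":0,"dy":0,"dz":-0.024,"rx":0,"ry":0,"rz":0,"hand":0.01},{"dx":0,"dy":0,"dz":0,"rx":0,"ry":0,"rz":0,"hand":0.01},{"dx":0.001,"dy":0.015,"dz":0,"rx":0,"ry":0,"rz":0,"hand":0.01},{"dx":0.001,"dy":0.015,"dz":0,"rx":0,"ry":0,"rz":0,"hand":0.01},{"dx":0.0015,"dy":0.015,"dz":0,"rx":0,"ry":0,"rz":0,"hand":0.01},{"dx":0,"dy":0,"dz":0,"rx":0,"ry":0,"rz":0,"hand":0.01},{"dx":0,"dy":0,"dz":0,"rx":0,"ry":0,"rz":0,"hand":0.01}]'
```

```text
clock: 12.6
position: [0.4589, 0.0429, 0.2218]
ee_rot: [-0.0, -0.0, 1.0, -0.0]
contact_force: [-0.2, 0.2, -0.7]
width: 0.021
gripper_force: 39.6
```

```bash
python3 -m pendant '[{"dx":0,"dy":0,"dz":0.01,"rx":0,"ry":0,"rz":0,"hand":0.01},{"dx":0,"dy":0,"dz":0.005,"rx":0,"ry":0,"rz":0,"hand":0.01},{"dx":0,"dy":0,"dz":0.003,"rx":0,"ry":0,"rz":0,"hand":0.01},{"dx":0,"dy":0,"dz":0.003,"rx":0,"ry":0,"rz":0,"hand":0.01},{"dx":0,"dy":0,"dz":0.003,"rx":0,"ry":0,"rz":0,"hand":0.01},{"dx":0,"dy":0,"dz":0.002,"rx":0,"ry":0,"rz":0,"hand":0.01},{"dx":0,"dy":0,"dz":0,"rx":0,"ry":0,"rz":0,"hand":0.01}]'
```

```text
clock: 13.18
position: [0.4591, 0.0425, 0.1958]
ee_rot: [-0.0, 0.0, 1.0, 0.0]
contact_force: [0.5, 0.4, -0.4]
width: 0.0207
gripper_force: 39.6
```

```bash
python3 -m pendant '[{"dx":0,"dy":0,"dz":0.006,"rx":0,"ry":0,"rz":0,"hand":0.01},{"dx":0,"dy":0,"dz":0.006,"rx":0,"ry":0,"rz":0,"hand":0.01},{"dx":0,"dy":0,"dz":0.006,"rx":0,"ry":0,"rz":0,"hand":0.01},{"dx":0,"dy":0,"dz":0.006,"rx":0,"ry":0,"rz":0,"hand":0.01},{"dx":0,"dy":0,"dz":0.006,"rx":0,"ry":0,"rz":0,"hand":0.01},{"dx":0,"dy":0,"dz":0.005,"rx":0,"ry":0,"rz":0,"hand":0.01},{"dx":0,"dy":0,"dz":0.003,"rx":0,"ry":0,"rz":0,"hand":0.01},{"dx":0,"dy":0,"dz":0.002,"rx":0,"ry":0,"rz":0,"hand":0.01},{"dx":0,"dy":0,"dz":0,"rx":0,"ry":0,"rz":0,"hand":0.01}]'
```

```text
clock: 13.93
position: [0.4591, 0.0427, 0.1558]
ee_rot: [-0.0, 0.0, 1.0, 0.0]
contact_force: [1.1, -0.3, -0.8]
width: 0.0208
gripper_force: 39.6
```

```bash
python3 -m pendant '[{"dx":0,"dy":0,"dz":0.001,"rx":0,"ry":0,"rz":0,"hand":0.01},{"dx":0,"dy":0,"dz":0.001,"rx":0,"ry":0,"rz":0,"hand":0.01},{"dx":0,"dy":0,"dz":0.001,"rx":0,"ry":0,"rz":0,"hand":0.01},{"dx":0,"dy":0,"dz":0.001,"rx":0,"ry":0,"rz":0,"hand":0.01},{"dx":0,"dy":0,"dz":0.001,"rx":0,"ry":0,"rz":0,"hand":0.01},{"dx":0,"dy":0,"dz":0.001,"rx":0,"ry":0,"rz":0,"hand":0.01},{"dx":0,"dy":0,"dz":0,"rx":0,"ry":0,"rz":0,"hand":0.01}]'
```

```text
clock: 14.52
position: [0.4592, 0.0427, 0.1501]
ee_rot: [-0.0, 0.0, 1.0, 0.0]
contact_force: [1.1, 0.9, -0.8]
width: 0.0206
gripper_force: 39.6
```

```bash
python3 -m pendant '[{"dx":0,"dy":0,"dz":0.001,"rx":0,"ry":0,"rz":0,"hand":0.01},{"dx":0,"dy":0,"dz":0.001,"rx":0,"ry":0,"rz":0,"hand":0.01},{"dx":0,"dy":0,"dz":0.001,"rx":0,"ry":0,"rz":0,"hand":0.01},{"dx":0,"dy":0,"dz":0,"rx":0,"ry":0,"rz":0,"hand":0.01}]'
```

```text
clock: 14.85
position: [0.4592, 0.0427, 0.1471]
ee_rot: [-0.0, 0.0, 1.0, 0.0]
contact_force: [-0.2, -0.1, -1.3]
width: 0.0204
gripper_force: 39.6
```

```bash
python3 -m pendant '[{"dx":0,"dy":0,"dz":0.001,"rx":0,"ry":0,"rz":0,"hand":0.01},{"dx":0,"dy":0,"dz":0.001,"rx":0,"ry":0,"rz":0,"hand":0.01},{"dx":0,"dy":0,"dz":0.001,"rx":0,"ry":0,"rz":0,"hand":0.01},{"dx":0,"dy":0,"dz":0,"rx":0,"ry":0,"rz":0,"hand":0.01}]'
```

```text
clock: 15.18
position: [0.4592, 0.0426, 0.1441]
ee_rot: [-0.0, 0.0, 1.0, 0.0]
contact_force: [0.2, -0.3, -0.6]
width: 0.0208
gripper_force: 39.6
```

```bash
python3 -m pendant '[{"dx":0,"dy":0,"dz":0.001,"rx":0,"ry":0,"rz":0,"hand":0.01},{"dx":0,"dy":0,"dz":0.001,"rx":0,"ry":0,"rz":0,"hand":0.01},{"dx":0,"dy":0,"dz":0.001,"rx":0,"ry":0,"rz":0,"hand":0.01},{"dx":0,"dy":0,"dz":0,"rx":0,"ry":0,"rz":0,"hand":0.01}]'
```

```text
clock: 15.52
position: [0.4592, 0.0427, 0.1411]
ee_rot: [-0.0, 0.0, 1.0, 0.0]
contact_force: [-0.5, -0.9, -1.0]
width: 0.0208
gripper_force: 39.6
```

```bash
python3 -m pendant '[{"dx":0,"dy":0,"dz":0.001,"rx":0,"ry":0,"rz":0,"hand":0.01},{"dx":0,"dy":0,"dz":0.001,"rx":0,"ry":0,"rz":0,"hand":0.01},{"dx":0,"dy":0,"dz":0.001,"rx":0,"ry":0,"rz":0,"hand":0.01},{"dx":0,"dy":0,"dz":0,"rx":0,"ry":0,"rz":0,"hand":0.01}]'
```

```text
clock: 15.85
position: [0.4592, 0.0427, 0.1381]
ee_rot: [-0.0, 0.0, 1.0, 0.0]
contact_force: [0.8, -0.5, -0.4]
width: 0.0206
gripper_force: 39.6
```

```bash
python3 -m pendant '[{"dx":0,"dy":0,"dz":0.002,"rx":0,"ry":0,"rz":0,"hand":0.01},{"dx":0,"dy":0,"dz":0.002,"rx":0,"ry":0,"rz":0,"hand":0.01},{"dx":0,"dy":0,"dz":0.002,"rx":0,"ry":0,"rz":0,"hand":0.01},{"dx":0,"dy":0,"dz":0.0015,"rx":0,"ry":0,"rz":0,"hand":0.01},{"dx":0,"dy":0,"dz":0,"rx":0,"ry":0,"rz":0,"hand":0.01}]'
```

```text
clock: 16.27
position: [0.459, 0.0427, 0.1304]
ee_rot: [-0.0, 0.0, 1.0, 0.0]
contact_force: [0.7, -1.3, -0.2]
width: 0.0208
gripper_force: 39.6
```

The left-hand well is the clear one. Now for a light touch on its seat.

```bash
python3 -m pendant '[{"dx":0,"dy":0,"dz":0.001,"rx":0,"ry":0,"rz":0,"hand":0.01},{"dx":0,"dy":0,"dz":0.001,"rx":0,"ry":0,"rz":0,"hand":0.01},{"dx":0,"dy":0,"dz":0.0005,"rx":0,"ry":0,"rz":0,"hand":0.01},{"dx":0,"dy":0,"dz":0,"rx":0,"ry":0,"rz":0,"hand":0.01}]'
```

```text
clock: 16.6
position: [0.4597, 0.0426, 0.1287]
ee_rot: [0.0, 0.0, 1.0, 0.0]
contact_force: [-0.3, 0.5, 2.2]
width: 0.0204
gripper_force: 39.9
```

```bash
python3 -m pendant '[{"dx":0,"dy":0,"dz":0,"rx":0,"ry":0,"rz":0,"hand":0.01},{"dx":0,"dy":0,"dz":0,"rx":0,"ry":0,"rz":0,"hand":0.01},{"dx":0,"dy":0,"dz":0,"rx":0,"ry":0,"rz":0,"hand":0.01},{"dx":0,"dy":0,"dz":-0.005,"rx":0,"ry":0,"rz":0,"hand":0.01},{"dx":0,"dy":0,"dz":-0.024,"rx":0,"ry":0,"rz":0,"hand":0.01},{"dx":0,"dy":0,"dz":-0.024,"rx":0,"ry":0,"rz":0,"hand":0.01},{"dx":0,"dy":0,"dz":-0.024,"rx":0,"ry":0,"rz":0,"hand":0.01},{"dx":0,"dy":0,"dz":-0.024,"rx":0,"ry":0,"rz":0,"hand":0.01},{"dx":0,"dy":0,"dz":-0.024,"rx":0,"ry":0,"rz":0,"hand":0.01},{"dx":0,"dy":0,"dz":0,"rx":0,"ry":0,"rz":0,"hand":0.01}]'
python3 -m pendant '[{"dx":0.002,"dy":0.024,"dz":0,"rx":0,"ry":0,"rz":0,"hand":0.01},{"dx":0.002,"dy":0.024,"dz":0,"rx":0,"ry":0,"rz":0,"hand":0.01},{"dx":0.002,"dy":0.024,"dz":0,"rx":0,"ry":0,"rz":0,"hand":0.01},{"dx":0.002,"dy":0.024,"dz":0,"rx":0,"ry":0,"rz":0,"hand":0.01},{"dx":0.002,"dy":0.024,"dz":0,"rx":0,"ry":0,"rz":0,"hand":0.01},{"dx":0.002,"dy":0.024,"dz":0,"rx":0,"ry":0,"rz":0,"hand":0.01},{"dx":0.001,"dy":0.024,"dz":0,"rx":0,"ry":0,"rz":0,"hand":0.01},{"dx":0,"dy":0,"dz":0.022,"rx":0,"ry":0,"rz":0,"hand":0.01},{"dx":0,"dy":0,"dz":0.022,"rx":0,"ry":0,"rz":0,"hand":0.01},{"dx":0,"dy":0,"dz":0.022,"rx":0,"ry":0,"rz":0,"hand":0.01},{"dx":0,"dy":0,"dz":0,"rx":0,"ry":0,"rz":0,"hand":0.01},{"dx":0,"dy":0,"dz":0,"rx":0,"ry":0,"rz":0,"hand":0.01}]'; python3 look.py w5; python3 - <<'E'
from h import *
import pickle
im,s=pickle.load(open('w5.pkl','rb'))
p=s['position'];u=w2px(im,[[p[0],p[1],p[2]-.1067],[.4456,.2095,.06]],s).round(1);print(u)
c,r=u[0].astype(int)
cv2.imwrite('pics/w5c.png',cv2.resize(im['frame'][r-60:r+40,c-60:c+120,::-1],None,fx=4,fy=4,interpolation=cv2.INTER_CUBIC));print(c-60,r-60)
E
```

```text
clock: 17.43
position: [0.4619, 0.0425, 0.2578]
ee_rot: [0.004, 0.0, 1.0, -0.0]
contact_force: [0.9, -0.0, -0.3]
width: 0.021
gripper_force: 39.6
clock: 18.43
position: [0.4451, 0.2103, 0.1858]
ee_rot: [-0.002, 0.0, 1.0, -0.001]
contact_force: [-0.1, 0.7, -0.3]
width: 0.0207
gripper_force: 39.6
[0.44512263 0.21026653 0.18584291] [[-1.0, 0.0006, -0.0041], [0.0006, 1.0, -0.0012], [0.0041, -0.0012, -1.0]] [-0.05296673  0.66682256 -0.2860946 ] 18.4333
[[275.2 205.2]
 [274.3 199.4]]
215 145
```

View pics/w5c.png

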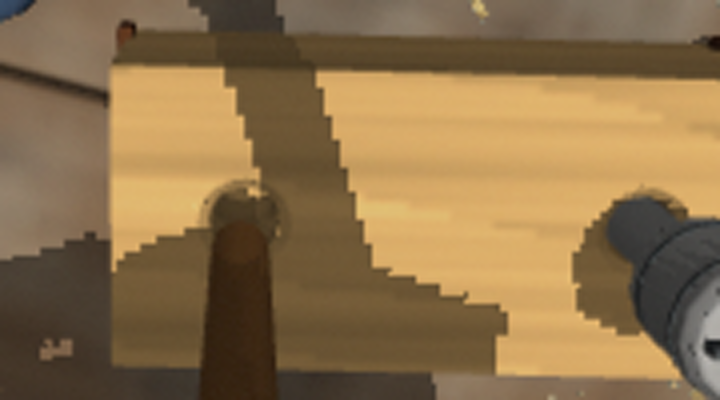

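The foot hangs over hole 1, whose mouth is centred at about (244,219) in the crop with the rod axis at x = 242. Inserting.

```bash
python3 -m pendant '[{"dx":0,"dy":0.0005,"dz":0.005,"rx":0,"ry":0,"rz":0,"hand":0.01},{"dx":0,"dy":0,"dz":0.004,"rx":0,"ry":0,"rz":0,"hand":0.01},{"dx":0,"dy":0,"dz":0.003,"rx":0,"ry":0,"rz":0,"hand":0.01},{"dx":0,"dy":0,"dz":0.003,"rx":0,"ry":0,"rz":0,"hand":0.01},{"dx":0,"dy":0,"dz":0.003,"rx":0,"ry":0,"rz":0,"hand":0.01},{"dx":0,"dy":0,"dz":0.003,"rx":0,"ry":0,"rz":0,"hand":0.01},{"dx":0,"dy":0,"dz":0.003,"rx":0,"ry":0,"rz":0,"hand":0.01},{"dx":0,"dy":0,"dz":0,"rx":0,"ry":0,"rz":0,"hand":0.01}]'
```

```text
clock: 19.15
position: [0.4461, 0.211, 0.1626]
ee_rot: [-0.001, 0.0, 1.0, -0.0]
contact_force: [-0.8, 0.6, -0.1]
width: 0.0209
gripper_force: 39.6
```

```bash
python3 -m pendant '[{"dx":0,"dy":0,"dz":0.006,"rx":0,"ry":0,"rz":0,"hand":0.01},{"dx":0,"dy":0,"dz":0.006,"rx":0,"ry":0,"rz":0,"hand":0.01},{"dx":0,"dy":0,"dz":0.006,"rx":0,"ry":0,"rz":0,"hand":0.01},{"dx":0,"dy":0,"dz":0.006,"rx":0,"ry":0,"rz":0,"hand":0.01},{"dx":0,"dy":0,"dz":0.006,"rx":0,"ry":0,"rz":0,"hand":0.01},{"dx":0,"dy":0,"dz":0.003,"rx":0,"ry":0,"rz":0,"hand":0.01},{"dx":0,"dy":0,"dz":0.002,"rx":0,"ry":0,"rz":0,"hand":0.01},{"dx":0,"dy":0,"dz":0,"rx":0,"ry":0,"rz":0,"hand":0.01}]'
```

```text
clock: 19.82
position: [0.4462, 0.2111, 0.1278]
ee_rot: [-0.0, 0.0, 1.0, -0.0]
contact_force: [-0.0, 0.2, -0.6]
width: 0.0206
gripper_force: 39.6
```

```bash
python3 -m pendant '[{"dx":0,"dy":0,"dz":0.003,"rx":0,"ry":0,"rz":0,"hand":0.01},{"dx":0,"dy":0,"dz":0.003,"rx":0,"ry":0,"rz":0,"hand":0.01},{"dx":0,"dy":0,"dz":0.002,"rx":0,"ry":0,"rz":0,"hand":0.01},{"dx":0,"dy":0,"dz":0.0015,"rx":0,"ry":0,"rz":0,"hand":0.01},{"dx":0,"dy":0,"dz":0.001,"rx":0,"ry":0,"rz":0,"hand":0.01},{"dx":0,"dy":0,"dz":0,"rx":0,"ry":0,"rz":0,"hand":0.01}]'
```

```text
clock: 20.32
position: [0.4463, 0.2111, 0.1176]
ee_rot: [-0.0, 0.0, 1.0, -0.0]
contact_force: [0.8, 0.2, -0.4]
width: 0.0208
gripper_force: 39.6
```

```bash
python3 -m pendant '[{"dx":0,"dy":0,"dz":0,"rx":0,"ry":0,"rz":0,"hand":0.03},{"dx":0,"dy":0,"dz":0,"rx":0,"ry":0,"rz":0,"hand":0.05},{"dx":0,"dy":0,"dz":0,"rx":0,"ry":0,"rz":0,"hand":0.07},{"dx":0,"dy":0,"dz":0,"rx":0,"ry":0,"rz":0,"hand":0.08},{"dx":0,"dy":0,"dz":0,"rx":0,"ry":0,"rz":0,"hand":0.08},{"dx":0,"dy":0,"dz":-0.015,"rx":0,"ry":0,"rz":0,"hand":0.08},{"dx":0,"dy":0,"dz":-0.03,"rx":0,"ry":0,"rz":0,"hand":0.08},{"dx":0,"dy":0,"dz":-0.03,"rx":0,"ry":0,"rz":0,"hand":0.08},{"dx":0,"dy":0,"dz":-0.03,"rx":0,"ry":0,"rz":0,"hand":0.08},{"dx":0,"dy":0,"dz":0,"rx":0,"ry":0,"rz":0,"hand":0.08},{"dx":0,"dy":0,"dz":0,"rx":0,"ry":0,"rz":0,"hand":0.08}]'; python3 look.py w6
```

```text
clock: 21.23
position: [0.4476, 0.2115, 0.2247]
ee_rot: [0.002, 0.0, 1.0, 0.001]
contact_force: [-0.3, 0.3, -0.6]
width: 0.0802
gripper_force: 0.0
[0.44764522 0.21153013 0.22473374] [[-1.0, 0.0006, 0.0046], [0.0007, 1.0, 0.0015], [-0.0046, 0.0015, -1.0]] [-0.26783533  0.31166128 -0.55753582] 21.2333
```

View pics/w6.png

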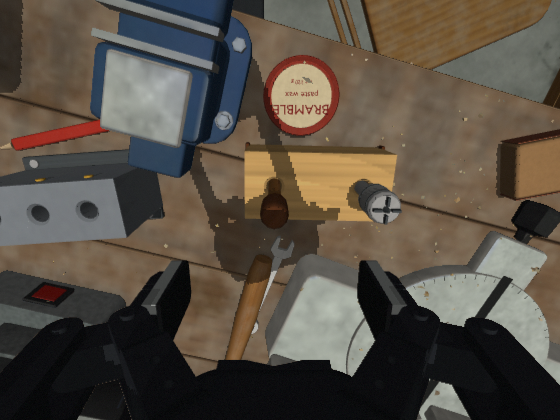

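The rod stands back in its hole, with the knob at (274,211). The drive centre is undisturbed at (385,209). I'll refine its position numerically.

```bash
python3 - <<'E'
from h import *
import pickle
for n in('w2','w6'):
    im,s=pickle.load(open(n+'.pkl','rb'))
    g=cv2.medianBlur(cv2.cvtColor(im['frame'],cv2.COLOR_RGB2GRAY),3)
    c=cv2.HoughCircles(g[180:235,350:420],cv2.HOUGH_GRADIENT,1,20,param1=120,param2=8,minRadius=12,maxRadius=22)
    for a in c[0][:2]: print(n,a,px2w(im,350+a[0],180+a[1],.128,s).round(4),'pred r',14e-3*im['fx']/(s['position'][2]+.142-.128))
E
```

```text
w2 [34.5 26.5 13.6] [0.4483 0.3008 0.128 ] pred r 17.839196135390978
w2 [12.5 12.5 12.5] [0.4364 0.2817 0.128 ] pred r 17.839196135390978
w6 [34.5 26.5 15.8] [0.4466 0.2995 0.128 ] pred r 18.279773953859475
w6 [16.5 14.5 13.6] [0.4366 0.2841 0.128 ] pred r 18.279773953859475
```

```bash
python3 -m pendant '[{"dx":-0.002,"dy":0.03,"dz":0,"rx":0,"ry":0,"rz":0,"hand":0.08},{"dx":0,"dy":0.03,"dz":0,"rx":0,"ry":0,"rz":0,"hand":0.08},{"dx":0,"dy":0.029,"dz":0,"rx":0,"ry":0,"rz":0,"hand":0.08},{"dx":0,"dy":0,"dz":0,"rx":0,"ry":0,"rz":0,"hand":0.08},{"dx":0,"dy":0,"dz":0.02,"rx":0,"ry":0,"rz":0,"hand":0.08},{"dx":0,"dy":0,"dz":0.025,"rx":0,"ry":0,"rz":0,"hand":0.08},{"dx":0,"dy":0,"dz":0,"rx":0,"ry":0,"rz":0,"hand":0.08},{"dx":0,"dy":0,"dz":0,"rx":0,"ry":0,"rz":0,"hand":0.08}]'; python3 look.py w7; python3 - <<'E'
from h import *
import pickle
im,s=pickle.load(open('w7.pkl','rb'))
u=w2px(im,[[.448,.3,.128]],s)[0];print(u,'r',14e-3*im['fx']/(s['position'][2]+.142-.128))
x,y=u.astype(int);g=cv2.medianBlur(cv2.cvtColor(im['frame'],cv2.COLOR_RGB2GRAY),3)[y-60:y+60,x-60:x+60]
c=cv2.HoughCircles(g,cv2.HOUGH_GRADIENT,1,10,param1=100,param2=10,minRadius=20,maxRadius=42)
for a in c[0][:4]: print(a,px2w(im,x-60+a[0],y-60+a[1],.128,s).round(4))
E
```

```text
clock: 21.95
position: [0.4468, 0.299, 0.1757]
ee_rot: [-0.003, 0.0, 1.0, -0.001]
contact_force: [0.7, 0.1, 0.2]
width: 0.0797
gripper_force: 0.0
[0.44682545 0.2990383  0.17565928] [[-1.0, 0.0007, -0.0053], [0.0007, 1.0, -0.0028], [0.0053, -0.0028, -1.0]] [0.71231342 0.06775377 0.21565731] 21.95
[277.08851143 233.24351928] r 23.00967742061998
[65.5 48.5 28.9] [0.4398 0.3035 0.128 ]
[73.5 54.5 33.6] [0.444  0.3087 0.128 ]
[60.5 59.5 21. ] [0.4475 0.3003 0.128 ]
[74.5 71.5 34.7] [0.456  0.3096 0.128 ]
```

```bash
python3 -m pendant '[{"dx":0,"dy":0,"dz":0.018,"rx":0,"ry":0,"rz":0,"hand":0.08},{"dx":0,"dy":0,"dz":0.018,"rx":0,"ry":0,"rz":0,"hand":0.08},{"dx":0,"dy":0,"dz":0.018,"rx":0,"ry":0,"rz":0,"hand":0.08},{"dx":0,"dy":0,"dz":0.018,"rx":0,"ry":0,"rz":0,"hand":0.08},{"dx":0,"dy":0,"dz":0,"rx":0,"ry":0,"rz":0,"hand":0.06},{"dx":0,"dy":0,"dz":0,"rx":0,"ry":0,"rz":0,"hand":0.04},{"dx":0,"dy":0,"dz":0,"rx":0,"ry":0,"rz":0,"hand":0.015},{"dx":0,"dy":0,"dz":0,"rx":0,"ry":0,"rz":0,"hand":0.015},{"dx":0,"dy":0,"dz":0,"rx":0,"ry":0,"rz":0,"hand":0.015},{"dx":0,"dy":0,"dz":0,"rx":0,"ry":0,"rz":0,"hand":0.015},{"dx":0,"dy":0,"dz":0,"rx":0,"ry":0,"rz":0,"hand":0.015}]' 80
```

```text
clock: 22.92
position: [0.4499, 0.3007, 0.1079]
ee_rot: [0.002, 0.0, 1.0, 0.001]
contact_force: [-0.6, -0.6, 7.0]
width: 0.025
gripper_force: 78.5
```

```bash
python3 -m pendant '[{"dx":0,"dy":0,"dz":-0.01,"rx":0,"ry":0,"rz":0,"hand":0.015},{"dx":0,"dy":0,"dz":-0.02,"rx":0,"ry":0,"rz":0,"hand":0.015},{"dx":0,"dy":0,"dz":-0.03,"rx":0,"ry":0,"rz":0,"hand":0.015},{"dx":0,"dy":0,"dz":-0.03,"rx":0,"ry":0,"rz":0,"hand":0.015},{"dx":0,"dy":0,"dz":-0.03,"rx":0,"ry":0,"rz":0,"hand":0.015},{"dx":0,"dy":0,"dz":-0.03,"rx":0,"ry":0,"rz":0,"hand":0.015},{"dx":0,"dy":0,"dz":-0.022,"rx":0,"ry":0,"rz":0,"hand":0.015},{"dx":0,"dy":0,"dz":0,"rx":0,"ry":0,"rz":0,"hand":0.015},{"dx":0,"dy":0,"dz":0,"rx":0,"ry":0,"rz":0,"hand":0.015}]'
```

```text
clock: 23.67
position: [0.4487, 0.3002, 0.2791]
ee_rot: [0.001, 0.0, 1.0, 0.001]
contact_force: [-0.8, 0.2, -2.2]
width: 0.0249
gripper_force: 79.3
```

```bash
python3 -m pendant '[{"dx":-0.001,"dy":-0.026,"dz":0,"rx":0,"ry":0,"rz":0,"hand":0.015},{"dx":-0.001,"dy":-0.026,"dz":0,"rx":0,"ry":0,"rz":0,"hand":0.015},{"dx":-0.001,"dy":-0.026,"dz":0,"rx":0,"ry":0,"rz":0,"hand":0.015},{"dx":-0.001,"dy":-0.026,"dz":0,"rx":0,"ry":0,"rz":0,"hand":0.015},{"dx":-0.001,"dy":-0.026,"dz":0,"rx":0,"ry":0,"rz":0,"hand":0.015},{"dx":-0.001,"dy":-0.026,"dz":0,"rx":0,"ry":0,"rz":0,"hand":0.015},{"dx":-0.001,"dy":-0.026,"dz":0,"rx":0,"ry":0,"rz":0,"hand":0.015},{"dx":-0.001,"dy":-0.026,"dz":0,"rx":0,"ry":0,"rz":0,"hand":0.015},{"dx":-0.001,"dy":-0.026,"dz":0,"rx":0,"ry":0,"rz":0,"hand":0.015},{"dx":-0.002,"dy":-0.024,"dz":0,"rx":0,"ry":0,"rz":0,"hand":0.015},{"dx":0,"dy":0,"dz":0,"rx":0,"ry":0,"rz":0,"hand":0.015},{"dx":0,"dy":0,"dz":0,"rx":0,"ry":0,"rz":0,"hand":0.015}]'
```

```text
clock: 24.67
position: [0.4581, 0.0413, 0.2759]
ee_rot: [-0.002, 0.002, 1.0, 0.0]
contact_force: [0.0, 0.3, -1.5]
width: 0.025
gripper_force: 79.5
```

```bash
python3 -m pendant '[{"dx":0,"dy":0,"dz":0.025,"rx":0,"ry":0,"rz":0,"hand":0.015},{"dx":0,"dy":0,"dz":0.023,"rx":0,"ry":0,"rz":0,"hand":0.015},{"dx":0,"dy":0,"dz":0,"rx":0,"ry":0,"rz":0,"hand":0.015},{"dx":0,"dy":0,"dz":0,"rx":0,"ry":0,"rz":0,"hand":0.015},{"dx":0,"dy":0,"dz":0,"rx":0,"ry":0,"rz":0,"hand":0.015}]';python3 look.py w8; python3 - <<'E'
from h import *
import pickle
im,s=pickle.load(open('w8.pkl','rb'))
p=s['position'];zf=p[2]-.098
print('foot z',zf,w2px(im,[[p[0],p[1],zf],[p[0]-.007,p[1],zf],[p[0],p[1]-.007,zf],[p[0],p[1]+.007,zf],[.459,.0425,.1],[.459,.0345,.1],[.459,.0505,.1]],s).round(1).tolist())
g=cv2.cvtColor(im['frame'],cv2.COLOR_RGB2GRAY)
np.set_printoptions(linewidth=250)
print(list(range(256,298,1)))
for r in range(180,236,2): print(r,g[r,256:298])
E
```

```text
clock: 25.08
position: [0.4596, 0.0428, 0.2302]
ee_rot: [0.0, -0.0, 1.0, 0.0]
contact_force: [0.5, -0.1, -2.1]
width: 0.0246
gripper_force: 79.6
[0.4596227  0.04279851 0.23024966] [[-1.0, -0.0002, 0.0003], [-0.0002, 1.0, 0.0004], [-0.0003, 0.0004, -1.0]] [ 0.50915816 -0.06371853 -2.13805782] 25.0833
foot z 0.1322496604485315 [[275.1, 207.8], [275.1, 199.5], [266.4, 207.8], [283.7, 207.8], [274.6, 196.3], [265.8, 196.3], [283.4, 196.3]]
[256, 257, 258, 259, 260, 261, 262, 263, 264, 265, 266, 267, 268, 269, 270, 271, 272, 273, 274, 275, 276, 277, 278, 279, 280, 281, 282, 283, 284, 285, 286, 287, 288, 289, 290, 291, 292, 293, 294, 295, 296, 297]
180 [148 149 149 148 148 148 147 147 147 147 146 148 148 148 149 149 147 149 149 148 149 149 149 149 151 151 151 151 152 151 151 150 152 151 150 150 150 150 150 150 150 151]
182 [149 149 149 147 148 148 147 147 146 148 147 148 148 148 149 148 148 150 149 149 149 149 150 150 151 149 151 152 152 151 151 151 150 149 150 150 150 149 149 151 151 152]
184 [148 148 148 147 147 147 147 148 147 147 148 149 148 148 149 148 151 150 150 149 150 150 150 149 
[... 3260 characters left out ...]
26 [73 73 72 73 71 70 73 71 67 61 64 64 66 67 67 68 68 68 67 68 67 67 66 66 64 64 63 62 59 57 57 58 57 58 58 60 59 59 59 58 57 57]
228 [57 57 57 57 59 59 58 58 57 62 63 66 66 67 66 68 68 68 67 67 67 67 68 67 64 65 64 63 61 57 59 59 58 58 61 59 61 59 59 58 58 57]
230 [58 57 58 57 58 58 58 59 59 63 63 65 57 62 64 62 66 68 63 63 62 63 61 61 60 70 62 61 60 57 58 58 57 58 60 58 60 58 59 57 58 57]
232 [58 58 57 57 57 57 58 58 62 77 68 66 66 65 63 62 62 63 63 62 62 64 64 65 65 66 64 63 63 57 58 57 57 59 58 58 59 57 56 55 55 56]
234 [ 57  56  57  58  61  64  64  62  63  54  47  40  34  34  39  37  40  40  39  38  34  36  35  33  33  39  53  59  60  63  64  63  60  58  57  56  57  56  56  55  78 118]
```

The shank foot lies at columns 266–284, front edge row 200. The left well is centred at (274.5,196.4), so they are aligned within 1 mm. Inserting.

```bash
python3 -m pendant '[{"dx":0.0005,"dy":-0.0003,"dz":0.012,"rx":0,"ry":0,"rz":0,"hand":0.015},{"dx":0,"dy":0,"dz":0.01,"rx":0,"ry":0,"rz":0,"hand":0.015},{"dx":0,"dy":0,"dz":0.003,"rx":0,"ry":0,"rz":0,"hand":0.015},{"dx":0,"dy":0,"dz":0.002,"rx":0,"ry":0,"rz":0,"hand":0.015},{"dx":0,"dy":0,"dz":0.002,"rx":0,"ry":0,"rz":0,"hand":0.015},{"dx":0,"dy":0,"dz":0.002,"rx":0,"ry":0,"rz":0,"hand":0.015},{"dx":0,"dy":0,"dz":0.002,"rx":0,"ry":0,"rz":0,"hand":0.015},{"dx":0,"dy":0,"dz":0.002,"rx":0,"ry":0,"rz":0,"hand":0.015},{"dx":0,"dy":0,"dz":0.002,"rx":0,"ry":0,"rz":0,"hand":0.015},{"dx":0,"dy":0,"dz":0,"rx":0,"ry":0,"rz":0,"hand":0.015}]'
```

```text
clock: 25.97
position: [0.4589, 0.0418, 0.1925]
ee_rot: [0.0, 0.0, 1.0, 0.0]
contact_force: [1.6, -0.8, -2.3]
width: 0.025
gripper_force: 79.6
```

```bash
python3 -m pendant '[{"dx":0,"dy":0,"dz":0.002,"rx":0,"ry":0,"rz":0,"hand":0.015},{"dx":0,"dy":0,"dz":0.002,"rx":0,"ry":0,"rz":0,"hand":0.015},{"dx":0,"dy":0,"dz":0.002,"rx":0,"ry":0,"rz":0,"hand":0.015},{"dx":0,"dy":0,"dz":0,"rx":0,"ry":0,"rz":0,"hand":0.015}]'
```

```text
clock: 26.3
position: [0.4588, 0.0419, 0.1864]
ee_rot: [-0.0, 0.0, 1.0, 0.0]
contact_force: [0.4, 1.3, -3.0]
width: 0.025
gripper_force: 79.6
```

```bash
python3 -m pendant '[{"dx":0,"dy":0,"dz":0.004,"rx":0,"ry":0,"rz":0,"hand":0.015},{"dx":0,"dy":0,"dz":0.004,"rx":0,"ry":0,"rz":0,"hand":0.015},{"dx":0,"dy":0,"dz":0.004,"rx":0,"ry":0,"rz":0,"hand":0.015},{"dx":0,"dy":0,"dz":0.004,"rx":0,"ry":0,"rz":0,"hand":0.015},{"dx":0,"dy":0,"dz":0.004,"rx":0,"ry":0,"rz":0,"hand":0.015},{"dx":0,"dy":0,"dz":0,"rx":0,"ry":0,"rz":0,"hand":0.015}]'
```

```text
clock: 26.8
position: [0.4586, 0.0419, 0.1659]
ee_rot: [-0.0, 0.0, 1.0, 0.0]
contact_force: [1.4, 0.2, -2.9]
width: 0.0247
gripper_force: 79.5
```

```bash
python3 -m pendant '[{"dx":0,"dy":0,"dz":0.005,"rx":0,"ry":0,"rz":0,"hand":0.015},{"dx":0,"dy":0,"dz":0.005,"rx":0,"ry":0,"rz":0,"hand":0.015},{"dx":0,"dy":0,"dz":0.005,"rx":0,"ry":0,"rz":0,"hand":0.015},{"dx":0,"dy":0,"dz":0.005,"rx":0,"ry":0,"rz":0,"hand":0.015},{"dx":0,"dy":0,"dz":0.005,"rx":0,"ry":0,"rz":0,"hand":0.015},{"dx":0,"dy":0,"dz":0.005,"rx":0,"ry":0,"rz":0,"hand":0.015},{"dx":0,"dy":0,"dz":0.004,"rx":0,"ry":0,"rz":0,"hand":0.015},{"dx":0,"dy":0,"dz":0.003,"rx":0,"ry":0,"rz":0,"hand":0.015},{"dx":0,"dy":0,"dz":0,"rx":0,"ry":0,"rz":0,"hand":0.015}]'
```

```text
clock: 27.55
position: [0.4589, 0.042, 0.1292]
ee_rot: [-0.0, 0.0, 1.0, 0.0]
contact_force: [2.8, 0.9, -3.4]
width: 0.0244
gripper_force: 79.4
```

```bash
python3 -m pendant '[{"dx":0,"dy":0,"dz":0.002,"rx":0,"ry":0,"rz":0,"hand":0.015},{"dx":0,"dy":0,"dz":0.002,"rx":0,"ry":0,"rz":0,"hand":0.015},{"dx":0,"dy":0,"dz":0.002,"rx":0,"ry":0,"rz":0,"hand":0.015},{"dx":0,"dy":0,"dz":0.001,"rx":0,"ry":0,"rz":0,"hand":0.015},{"dx":0,"dy":0,"dz":0,"rx":0,"ry":0,"rz":0,"hand":0.015}]'
```

```text
clock: 27.97
position: [0.4591, 0.042, 0.1227]
ee_rot: [0.0, 0.0, 1.0, 0.0]
contact_force: [2.0, 1.7, -1.9]
width: 0.025
gripper_force: 79.6
```

```bash
python3 -m pendant '[{"dx":0,"dy":0,"dz":0.001,"rx":0,"ry":0,"rz":0,"hand":0.015},{"dx":0,"dy":0,"dz":0.001,"rx":0,"ry":0,"rz":0,"hand":0.015},{"dx":0,"dy":0,"dz":0.001,"rx":0,"ry":0,"rz":0,"hand":0.015},{"dx":0,"dy":0,"dz":0.001,"rx":0,"ry":0,"rz":0,"hand":0.015},{"dx":0,"dy":0,"dz":0,"rx":0,"ry":0,"rz":0,"hand":0.015}]'
```

```text
clock: 28.38
position: [0.4594, 0.0419, 0.1194]
ee_rot: [0.001, 0.0, 1.0, 0.0]
contact_force: [2.3, 2.0, 4.3]
width: 0.0248
gripper_force: 80.2
```

```bash
python3 -m pendant '[{"dx":0,"dy":0,"dz":0.001,"rx":0,"ry":0,"rz":0,"hand":0.015},{"dx":0,"dy":0,"dz":0.001,"rx":0,"ry":0,"rz":0,"hand":0.015},{"dx":0,"dy":0,"dz":0,"rx":0,"ry":0,"rz":0,"hand":0.015}]'
```

```text
clock: 28.63
position: [0.4594, 0.0419, 0.1176]
ee_rot: [0.001, 0.0, 1.0, 0.0]
contact_force: [1.2, 2.2, 5.9]
width: 0.0246
gripper_force: 80.5
```

```bash
python3 -m pendant '[{"dx":0,"dy":0,"dz":0.001,"rx":0,"ry":0,"rz":0,"hand":0.015},{"dx":0,"dy":0,"dz":0.001,"rx":0,"ry":0,"rz":0,"hand":0.015},{"dx":0,"dy":0,"dz":0.001,"rx":0,"ry":0,"rz":0,"hand":0.015},{"dx":0,"dy":0,"dz":0,"rx":0,"ry":0,"rz":0,"hand":0.015}]'
```

```text
clock: 28.97
position: [0.4595, 0.0419, 0.1146]
ee_rot: [0.001, 0.0, 1.0, 0.0]
contact_force: [1.9, 2.2, 6.3]
width: 0.0246
gripper_force: 80.5
```

```bash
python3 -m pendant '[{"dx":0,"dy":0,"dz":0.001,"rx":0,"ry":0,"rz":0,"hand":0.015},{"dx":0,"dy":0,"dz":0.001,"rx":0,"ry":0,"rz":0,"hand":0.015},{"dx":0,"dy":0,"dz":0,"rx":0,"ry":0,"rz":0,"hand":0.015}]'
```

```text
clock: 29.22
position: [0.4596, 0.0419, 0.114]
ee_rot: [0.001, 0.0, 1.0, 0.0]
contact_force: [-1.6, 2.3, 16.1]
width: 0.0248
gripper_force: 81.6
```

The head bottomed at TCP z 0.114, exactly where flush was expected. One more gentle nudge, then release.

```bash
python3 -m pendant '[{"dx":0,"dy":0,"dz":0.001,"rx":0,"ry":0,"rz":0,"hand":0.015},{"dx":0,"dy":0,"dz":0,"rx":0,"ry":0,"rz":0,"hand":0.015},{"dx":0,"dy":0,"dz":0,"rx":0,"ry":0,"rz":0,"hand":0.015}]'
```

```text
clock: 29.47
position: [0.4596, 0.0419, 0.1139]
ee_rot: [0.001, 0.0, 1.0, -0.0]
contact_force: [-3.3, 2.5, 22.5]
width: 0.0249
gripper_force: 82.4
```

```bash
python3 -m pendant '[{"dx":0,"dy":0,"dz":-0.002,"rx":0,"ry":0,"rz":0,"hand":0.015},{"dx":0,"dy":0,"dz":0,"rx":0,"ry":0,"rz":0,"hand":0.03},{"dx":0,"dy":0,"dz":0,"rx":0,"ry":0,"rz":0,"hand":0.04},{"dx":0,"dy":0,"dz":0,"rx":0,"ry":0,"rz":0,"hand":0.06},{"dx":0,"dy":0,"dz":0,"rx":0,"ry":0,"rz":0,"hand":0.07},{"dx":0,"dy":0,"dz":0,"rx":0,"ry":0,"rz":0,"hand":0.07},{"dx":0,"dy":0,"dz":-0.02,"rx":0,"ry":0,"rz":0,"hand":0.07},{"dx":0,"dy":0,"dz":-0.03,"rx":0,"ry":0,"rz":0,"hand":0.07},{"dx":0,"dy":0,"dz":-0.03,"rx":0,"ry":0,"rz":0,"hand":0.07},{"dx":0,"dy":0,"dz":-0.03,"rx":0,"ry":0,"rz":0,"hand":0.07},{"dx":0,"dy":0,"dz":0,"rx":0,"ry":0,"rz":0,"hand":0.07},{"dx":0,"dy":0,"dz":0,"rx":0,"ry":0,"rz":0,"hand":0.07}]'; python3 - <<'E'
from h import *
import pickle
# numeric check in top camera: predicted head-top pixel vs bright circle
s=manip.get_state();im=manip.get_image('wrist')
u=w2px(im,[[.459,.0425,.134],[.459,.0425,.1]],s);print(u.round(1),'r',14e-3*im['fx']/(s['position'][2]+.142-.134))
x,y=u[0].astype(int);g=cv2.medianBlur(cv2.cvtColor(im['frame'],cv2.COLOR_RGB2GRAY),3)[y-40:y+40,x-40:x+40]
c=cv2.HoughCircles(g,cv2.HOUGH_GRADIENT,1,10,param1=100,param2=8,minRadius=12,maxRadius=22)
for a in c[0][:3]: print(a,px2w(im,x-40+a[0],y-40+a[1],.134,s).round(4))
E
```

```text
clock: 30.47
position: [0.4598, 0.0417, 0.2242]
ee_rot: [0.002, 0.0, 1.0, -0.0]
contact_force: [0.2, -0.2, -0.1]
width: 0.0699
gripper_force: 0.0
[[276.3 209.5]
 [276.  197.5]] r 18.792126426697713
[37.5 37.5 15.6] [0.4566 0.0403 0.134 ]
[37.5 27.5 14.5] [0.4485 0.0403 0.134 ]
[66.5 21.5 19.1] [0.4437 0.0626 0.134 ]
```

```bash
python3 -c "
from rig import manip
print(manip.sign_off())"
```

```text
the job is handed in; nothing more can be done
None
```

Job handed in at about 30 s of the 72 s allowed; the verdict wasn't shown. The rod found the right and middle wells blocked (64 mm and 56 mm) and the left one clear (78 mm). The rod is back in its hole, and the drive centre was pressed to its hard stop at the expected flush depth in the left well and released; highest force read was about 23 N.

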